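Gauge a honey pot lid, then cover the pot or reject the lid

ROBOT

A 6-joint arm with a two-finger parallel gripper is mounted at the origin on the work surface. World frame = base frame: x ahead of the robot, y to its left, z up, the work surface at z = 0. Lengths are in m, angles in rad, forces in N, time in s.
With the tool pointing down it reaches from about 0.225 to 0.875 m from the base axis. Payload 3.4 kg.
Tool frame: the origin (TCP) lies at the very end of the fingers, on their centre line; the grasp point (between the pads) lies 19 mm behind it; z points along the fingers, y is the direction in which the jaws open and shut (so a half turn about z gives the same grasp; the last joint's range is limited). The gripper opens to 85 mm and grips with 20 to 120 N. Pads are 22 mm wide; open, the fingers measure 114 mm over their backs; the gripper's body (76 mm by 85 mm) begins 54 mm behind the grasp point. The pads swing forward as they close: fully open they stand 13 mm farther back than shut.
Start: joints at [1.192, 0.276, 1.505, -0, 1.361, -0.121], TCP at [0.147, 0.556, 0.199] pointing down, gripper open.
Joint ranges: [-2.89, 2.89], [-0.75, 2.08], [0.22, 2.7], [-1.18, 4.32], [0.11, 2.71], [-2.7, 2.7]. Speed limits (rad/s): [2.57, 2.57, 3.14, 3.14, 3.14, 3.14].

INTERFACE

Orientations are given as a unit quaternion [w, x, y, z].
In Python, from rig import telemetry, optics, order gives the robot as it stands.
- The arm moves only by the shell command python3 -m creep 'ROWS' [FORCE]. ROWS is a JSON object of lists of equal length, an entry for each row: "slide": the shift along the world's x, y, z normalised to -1 to 1, where 1 is 0.15 m, a list of three; "twist": the turn, a rotation vector about the world's x, y, z normalised to -1 to 1, where 1 is 360 degrees, a list of three; "fingers": the gripper's target within -1 to 1 (fully open at 1, half-way at 0, shut at -1). A call has 1 to 20 rows; each row is the pose to reach, as a shift and turn from the pose commanded when the call began, turning the shorter way round; what a row does not reach only later rows make up. A row lasts 1/10 s, in which the tool goes at most 50 mm and 8.59 degrees, less where a joint would pass 70% of its speed; a pose out of reach is approached as far as the arm can. A call with a number of a shift or a turn outside -1 to 1 is refused whole. A call with a gripper value outside its range is refused whole. The fingers move at their own pace and stop on an object; FORCE is the grip in N (left out, the last holds). Time passes only in rows, so rows that repeat a pose let the fingers close. It gives the time, the measured TCP pose, the force and the opening at its end, in the units of the state.
- telemetry.get_state(): the state, without advancing time (a new reading comes with each control period).
- optics.get_image(name): name is "side" or "top" or "wrist"; returns a dict with "img" (420x560x3 uint8, blue, green, red), "depth" (420x560 float32, m along the optical axis (not along the pixel's ray), 0 where there is no reading), "fovy" (degrees; the focal length in pixels is half the picture's height over the tangent of half this angle, whatever the lens; pixels are square), "cx", "cy" (the principal point, pixels), "dist" ([k1, k2, p1, p2, k3] as OpenCV has them; the pictures are not rectified), "world_from_camera" (4x4, takes a point from camera to world coordinates). Camera axes: x right, y down, z forward; pixel columns grow to the right and rows downward; lengths in m; the calibration is good to about 2 mm. A picture is of the moment at which its call begins.
- order.sign_off(): hands the job in, once; it reports no verdict.
The state is a dict: "clock": time; "qpos": joint angles; "qd": joint speeds; "effort": joint torques, N m; "position": TCP position; "ee_rot": TCP orientation; "contact_force": force on the tool from outside, world axes, zero at the start; "moment": the same for the moment, N m; "width": finger opening in m.
Only numpy, scipy, OpenCV 4.12 (cv2) and the standard library are available. Lean on these libraries where they do the work, as an engineer would, in place of code of your own. Each camera call takes 0.05 s, during which the arm holds its last target.

TASK

Try the wooden lid from the round cork mat in the slot of the wooden gauge, plug down and over the middle of the slot, pressing it down lightly until it either drops home or plainly will not go in. If it goes in, it is the honey pot's own: set it gently on the pot so that it sits fully home and level; if it does not, set it down gently, knob up, in the middle of the topmost of the nested plastic tubs without letting it touch the pot, whose glaze chips. Leave the other lid on its square tile, do not shift the pot far, and leave the canister and the clip jar alone.

Things in the scene. Friction and masses are not known exactly. Their poses are not given: they have to be found in the camera images.
- lid_a_center (a point): One of two pale wooden lids alike from above, either may be on the mat; point at its centre, 29.5 mm above its underside, z up. From below: round plug 18 mm tall, flange 96 mm across, 7 mm thick, round knob 26 mm across, 34 mm tall. Stands on its plug, about 160 g. One lid's plug (not said whose) is 64 mm across: it passes the gauge and fits the pot; the other's is 74 mm and does neither.
- lid_b_center (a point): One of two pale wooden lids alike from above, either may be on the mat; point at its centre, 29.5 mm above its underside, z up. From below: round plug 18 mm tall, flange 96 mm across, 7 mm thick, round knob 26 mm across, 34 mm tall. Stands on its plug, about 160 g. One lid's plug (not said whose) is 64 mm across: it passes the gauge and fits the pot; the other's is 74 mm and does neither.
- mat_top (a point): Centre of the top of the round cork mat, 130 mm across, 5 mm thick, fixed, on the pine ledge (height 0). The lid to be tried stands on it, up to 10 mm off its centre.
- tile_top (a point): Centre of the top of the square white tile, 130 mm wide, 5 mm thick, fixed. The other lid stands on it and stays there (within 30 mm of its centre).
- gauge_slot (a point): Fixed brown wood block 150 mm long (x), 135 wide (y), 40 tall; slot 67 mm wide cut along x, open at both ends and on top, 28 mm deep. Point: middle of the slot's mouth, level with the flat cheek tops; z up. A lid that goes in sinks 18 mm until its flange rests on the cheeks; one that does not stops with its plug's underside on the cheek tops.
- pot_rim (a point): Centre of the mouth of the white ceramic honey pot, at the height of its rim (85 mm above the pot's underside), z up. Pot 110 mm across at the belly, rim 84 mm across outside, mouth 69 mm across inside, open, loose, about 0.7 kg. A lid that is home has its plug in the mouth and its flange on the rim.
- tub_floor (a point): Centre of the inner floor of the topmost of three nested square empty plastic tubs (one stack that moves as one, loose, about 0.35 kg); axes x and y along its sides, z up. The inner floor is 145 mm square and 19 mm above the stack's underside; the rim stands 52 mm above this floor; stack 166 mm wide.
- canister: Brushed steel canister with lid, 98 mm across, 166 mm tall, a bystander; origin under its centre.
- clip_jar: Glass jar with spring clip lid, 94 mm across, 142 mm tall, a bystander; origin under its centre.
Things that resemble listed ones, but are neither listed nor needed, are in the scene too. Leave any black or green look-alike of the part that bears tile_top alone.

How it is judged:
By the outcome, as a careful person would: the job done as asked, in the order asked, and still so for the second after the job is handed in, with the robot touching nothing.
It also fails if it takes over 51 s, if anything falls off the work surface, if the arm or the gripper's body presses on something with over 40 N, if the wrist force passes 120 N, or if a joint passes its speed limit or range.

## Working session

There is one attempt and no reset: what is moved stays moved. The work goes in short steps, Python scripts to look and compute and a shell command to move; the robot and the scene stay as the last step left them, time stands still between calls to the robot, and variables do not carry over. Pictures are saved under pics/ and viewed, and the job is handed in when it is done.

```bash
mkdir -p pics; ls
cat > h.py <<'E'
import numpy as np, cv2
from rig import telemetry, optics, order
def grab(n,fn):
    d=optics.get_image(n); cv2.imwrite('pics/'+fn+'.png',d['img']); np.savez('pics/'+fn+'.npz',**{k:np.array(v) for k,v in d.items()}); return d
def load(fn): return np.load('pics/'+fn+'.npz')
def K(d):
    f=210/np.tan(np.radians(float(d['fovy']))/2); return np.array([[f,0,float(d['cx'])],[0,f,float(d['cy'])],[0,0,1]])
def ray(d,u,v):
    p=cv2.undistortPoints(np.array([[[u,v]]],float),K(d),np.array(d['dist'],float).ravel())[0,0]
    return np.array([p[0],p[1],1.])
def pt(d,u,v,z=None):
    T=np.array(d['world_from_camera']); r=T[:3,:3]@ray(d,u,v)
    if z is None: s=float(d['depth'][int(round(v)),int(round(u))])
    else: s=(z-T[2,3])/r[2]
    return T[:3,3]+s*r
def cloud(d):
    T=np.array(d['world_from_camera']);v,u=np.mgrid[0:420,0:560]
    p=cv2.undistortPoints(np.stack([u.ravel(),v.ravel()],1).astype(float)[:,None],K(d),np.array(d['dist'],float).ravel())[:,0]
    s=np.array(d['depth']).ravel(); c=np.c_[p*s[:,None],s]@T[:3,:3].T+T[:3,3]
    c[s==0]=np.nan
    return c.reshape(420,560,3)
E
python3 - <<'E'
from h import *
for n in ['side','top','wrist']:
    d=grab(n,n+'0'); print(n,np.array(d['world_from_camera']).round(3).tolist(),d['fovy'])
print(telemetry.get_state())
E
```

```text
pics
side [[0.794, -0.381, 0.474, -0.156], [-0.607, -0.487, 0.627, -1.051], [-0.008, -0.786, -0.618, 1.107], [0.0, 0.0, 0.0, 1.0]] 44.20859665428882
top [[-0.008, -0.985, 0.171, 0.417], [-1.0, 0.006, -0.01, 0.004], [0.008, -0.171, -0.985, 1.354], [0.0, 0.0, 0.0, 1.0]] 55.559021147858296
wrist [[0.255, 0.921, 0.295, 0.071], [0.967, -0.242, -0.079, 0.576], [-0.001, 0.305, -0.952, 0.373], [0.0, 0.0, 0.0, 1.0]] 71.94662879698426
{'clock': 0.15, 'qpos': array([ 1.19200044e+00,  2.76447468e-01,  1.50585006e+00,  1.19088595e-06,
        1.36071644e+00, -1.20971544e-01]), 'qd': array([ 0.00030915, -0.00176373, -0.00352138,  0.0027171 ,  0.0012488 ,
        0.00085598]), 'effort': array([ 1.90939700e-04, -4.17140222e+01, -2.46033812e+01, -2.81916773e-04,
        7.59436225e-03, -1.09664427e-05]), 'position': array([0.14643304, 0.55557559, 0.19783668]), 'ee_rot': array([-1.76302816e-04,  1.28555507e-01,  9.91702060e-01, -6.88438314e-04]), 'contact_force': array([-1.0390807 , -0.90285116,  0.22261816]), 'moment': array([-0.05071809,  0.03878698, -0.02231368]), 'width': 0.08505706815095145}
```

View pics/top0.png

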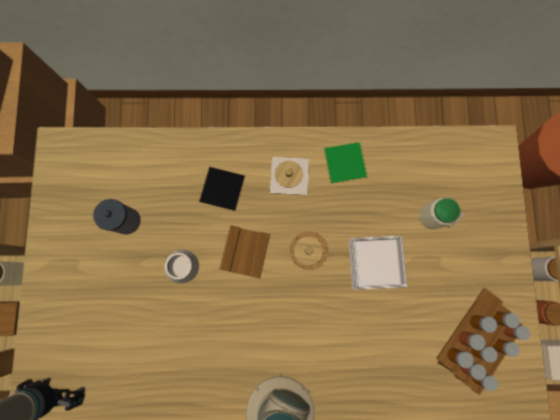

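View pics/side0.png

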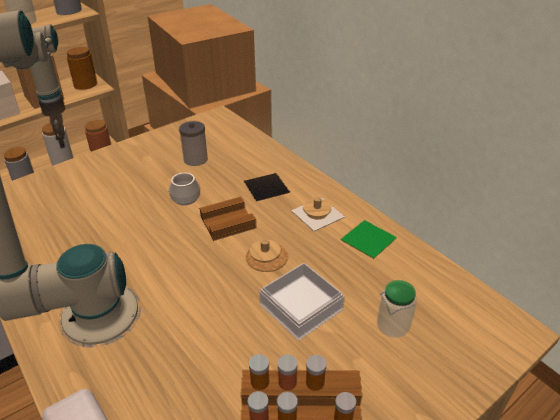

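View pics/wrist0.png

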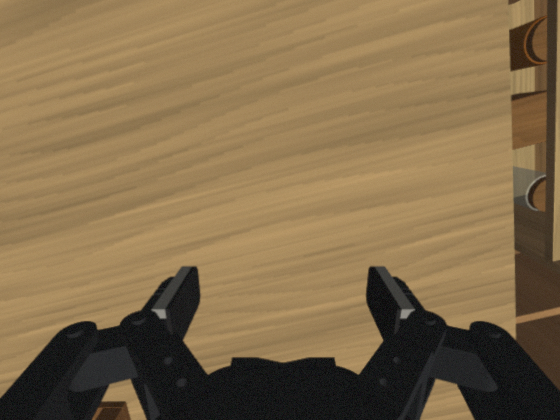

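Top view: the mat with its lid is at about (308,250), the gauge at (245,251), the pot at (180,266), the tub at (378,263), and the tile with its lid at (290,175). Next I'll measure these.

Run:
```python
from h import *
for fn in ['top0','side0']:
    d=load(fn); c=cloud(d); np.set_printoptions(precision=4,suppress=True)
    print(fn)
    z=c[...,2]
    def sel(m,lab):
        p=c[m]; 
        if len(p)<4: print(lab,'few',len(p));return
        (cx,cy),r=cv2.minEnclosingCircle(p[:,:2].astype(np.float32)); print(lab,len(p),'med',np.median(p,0),'mid',(p.min(0)+p.max(0))/2,'ext',np.ptp(p,axis=0), 'circ',cx,cy,r)
        return p
    m0=np.array([pt(load('top0'),308,250,0.03),pt(load('top0'),290,175,.03),pt(load('top0'),180,266,.085),pt(load('top0'),245,251,.04),pt(load('top0'),378,263,.07)])
    if fn=='top0': print(m0)
    def near(i,r): return np.hypot(c[...,0]-m0[i,0],c[...,1]-m0[i,1])<r
    print('table',np.nanmedian(z[near(0,.12)]))
    sel(near(0,.08)&(z>.055)&(z<.07),'knobA'); sel(near(0,.07)&(z>.022)&(z<.036),'flangeA')
    sel(near(1,.08)&(z>.055)&(z<.07),'knobB'); sel(near(1,.07)&(z>.022)&(z<.036),'flangeB')
    sel(near(2,.07)&(z>.078)&(z<.092),'rim')
    p=sel(near(3,.11)&(z>.034)&(z<.046),'gauge')
    if p is not None:
        r=cv2.minAreaRect((p[:,:2]*1000).astype(np.float32)); print(r)
    p=sel(near(4,.13)&(z>.062)&(z<.08),'tubrim')
    if p is not None: print(cv2.minAreaRect((p[:,:2]*1000).astype(np.float32)))
    p=sel(near(4,.05)&(z<.04),'tubfloor')
d=load('top0')['img'] if 0 else cv2.imread('pics/top0.png')
cv2.imwrite('pics/c1.png',cv2.resize(d[210:310,150:420],None,fx=2.9,fy=2.9,interpolation=cv2.INTER_CUBIC))
d=cv2.imread('pics/side0.png')
cv2.imwrite('pics/c2.png',cv2.resize(d[160:340,160:360],None,fx=3.3,fy=3.3,interpolation=cv2.INTER_CUBIC))
```

```text
top0
[[ 0.5059 -0.0951  0.03  ]
 [ 0.7621 -0.0383  0.03  ]
 [ 0.4552  0.3124  0.085 ]
 [ 0.5035  0.1126  0.04  ]
 [ 0.4603 -0.315   0.07  ]]
table 0.0013778938965819387
knobA 51 med [ 0.5037 -0.093   0.0634] mid [ 0.5053 -0.0941  0.0627] ext [0.0229 0.0227 0.0141] circ 0.5041370987892151 -0.09418797492980957 0.012726569548249245
flangeA 591 med [ 0.5026 -0.0922  0.0303] mid [ 0.5032 -0.0951  0.0294] ext [0.0927 0.0933 0.013 ] circ 0.5041751861572266 -0.09407006949186325 0.04800008609890938
knobB 48 med [ 0.7655 -0.0308  0.0632] mid [ 0.7664 -0.0324  0.0633] ext [0.0252 0.0235 0.0123] circ 0.7664587497711182 -0.031279001384973526 0.013144777156412601
flangeB 522 med [ 0.7635 -0.0315  0.0299] mid [ 0.7661 -0.0332  0.0291] ext [0.0928 0.0926 0.0134] circ 0.7664155960083008 -0.03163200244307518 0.048095107078552246
rim 197 med [0.4556 0.3205 0.0851] mid [0.4571 0.3187 0.0849] ext [0.0781 0.0817 0.0136] circ 0.4569719433784485 0.3196502923965454 0.042316634207963943
gauge 931 med [0.5007 0.0991 0.0401] mid [0.5044 0.1172 0.04  ] ext [0.1706 0.1604 0.0119] circ 0.5029643177986145 0.1172492
[... 1391 characters left out ...]
5813961
gauge 716 med [0.4994 0.0872 0.0398] mid [0.5007 0.1103 0.0399] ext [0.1751 0.1669 0.0119] circ 0.49975377321243286 0.11097334325313568 0.09981229156255722
((501.67022705078125, 110.09547424316406), (146.23333740234375, 151.44154357910156), 77.2839584350586)
tubrim 619 med [ 0.4479 -0.3496  0.0676] mid [ 0.4606 -0.3258  0.0697] ext [0.162  0.1599 0.0154] circ 0.4599565863609314 -0.32405534386634827 0.10845312476158142
((461.00335693359375, -324.7720642089844), (158.13052368164062, 157.49559020996094), 1.8468767404556274)
tubfloor 721 med [ 0.4616 -0.3163  0.0199] mid [ 0.4636 -0.3148  0.0204] ext [0.0902 0.0981 0.0163] circ 0.46042877435684204 -0.31491366028785706 0.04985201358795166
```

View pics/c1.png

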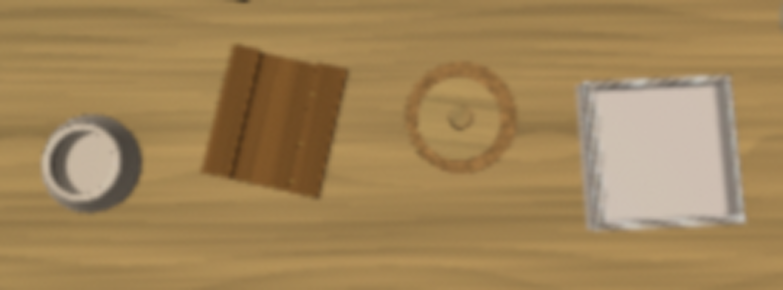

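View pics/c2.png

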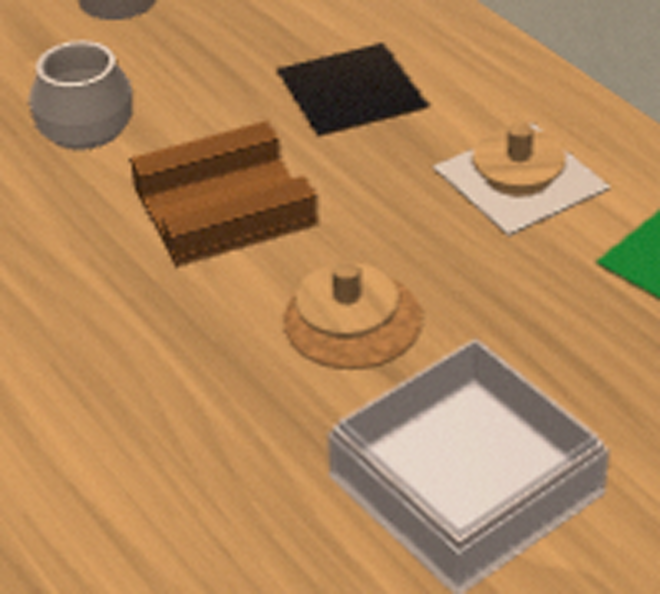

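The side and top clouds differ by a few mm, so I'll refine with the wrist camera. I'm moving it over the mat lid, passing the gauge on the way.

```bash
python3 -m creep '{"slide":[[0.15,-0.3,0],[0.3,-0.6,0],[0.46,-0.87,0],[0.46,-0.87,0]],"twist":[[0,0,0],[0,0,0],[0,0,0],[0,0,0]],"fingers":[1,1,1,1]}'
python3 -m creep '{"slide":[[0.15,-0.3,0],[0.3,-0.6,0],[0.46,-0.87,0],[0.46,-0.87,0]],"twist":[[0,0,0],[0,0,0],[0,0,0],[0,0,0]],"fingers":[1,1,1,1]}'
python3 -m creep '{"slide":[[0.15,-0.3,0],[0.3,-0.6,0],[0.46,-0.87,0],[0.46,-0.87,0]],"twist":[[0,0,0],[0,0,0],[0,0,0],[0,0,0]],"fingers":[1,1,1,1]}'
python3 - <<'E'
from h import *
grab('wrist','w1'); print(telemetry.get_state()['position'],telemetry.get_state()['qpos'])
E
```

```text
clock: 0.55
position: [0.2172, 0.4206, 0.1983]
ee_rot: [0.001, 0.131, 0.991, -0.002]
contact_force: [-0.2, 0.4, -0.4]
width: 0.0853
clock: 0.95
position: [0.2869, 0.2912, 0.1985]
ee_rot: [0.001, 0.132, 0.991, -0.001]
contact_force: [0.5, 0.3, 0.4]
width: 0.0853
clock: 1.35
position: [0.3569, 0.1612, 0.1987]
ee_rot: [0.001, 0.132, 0.991, -0.001]
contact_force: [0.2, 0.8, 0.3]
width: 0.0855
[0.35508763 0.16352999 0.19854224] [ 2.52453367e-01 -8.21913807e-03  1.84928293e+00  6.59840542e-04
  1.30010950e+00 -1.05496788e+00]
```

View pics/w1.png

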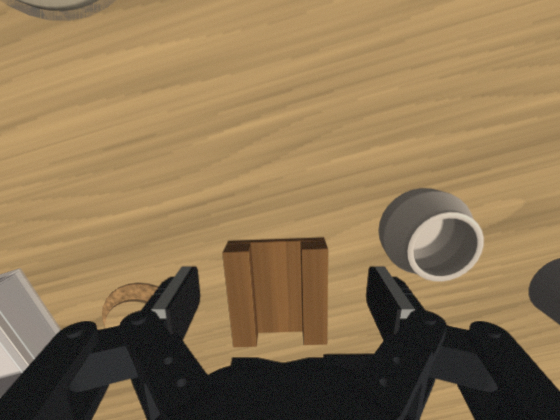

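The wrist view shows the gauge at (277,290), aligned with the picture's axes, and the pot rim at about (445,246). I'll enlarge both.

Run:
```python
from h import *
d=cv2.imread('pics/w1.png')
cv2.imwrite('pics/c3.png',cv2.resize(d[225:365,205:345],None,fx=4,fy=4,interpolation=cv2.INTER_CUBIC))
cv2.imwrite('pics/c4.png',cv2.resize(d[175:295,365:500],None,fx=4,fy=4,interpolation=cv2.INTER_CUBIC))
```

```text
(no output)
```

View pics/c3.png

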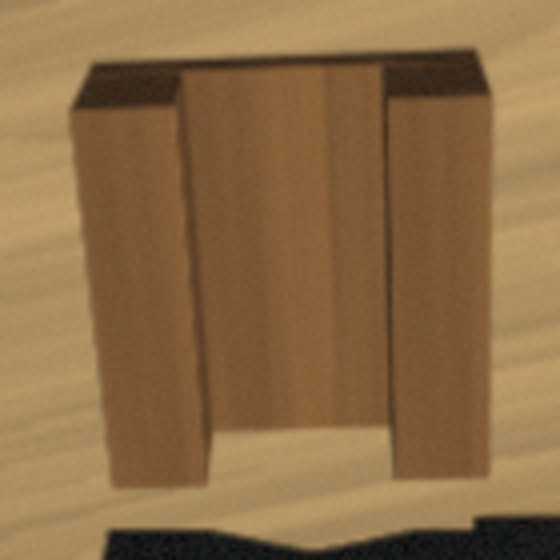

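View pics/c4.png

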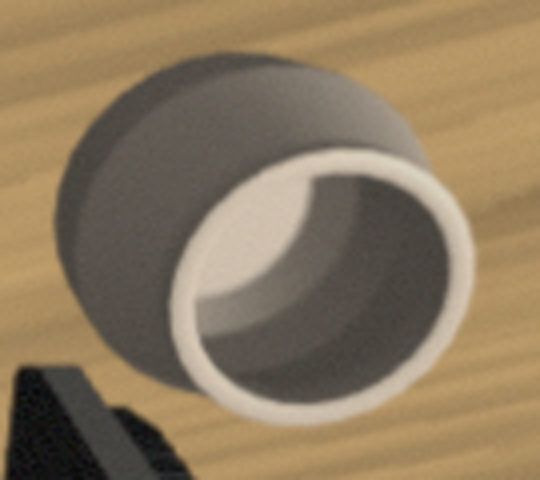

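```bash
python3 - <<'E'
from h import *
np.set_printoptions(precision=4,suppress=True)
d=load('w1')
c=[(72,107),(177,103),(387,98),(491,94),(112,488),(207,485),(395,479),(490,477)]
P=np.array([pt(d,205+(u+.5)/4-.5,225+(v+.5)/4-.5,.04)[:2] for u,v in c])
print(P*1000); A,B=P[[1,2]].mean(0),P[[5,6]].mean(0)
print('slot mid',(A+B)/2,'all mid',P.mean(0),'ang',np.degrees(np.arctan2(*(B-A)[::-1])),'len',np.linalg.norm(B-A),'w',np.linalg.norm(P[1]-P[2]),np.linalg.norm(P[5]-P[6]),np.linalg.norm(P[0]-P[3]))
pr=[(170,300),(474,255),(345,148),(305,425),(235,208),(425,168),(430,370),(215,388)]
Q=np.array([pt(d,365+(u+.5)/4-.5,175+(v+.5)/4-.5,.085)[:2] for u,v in pr])*1000
A=np.c_[2*Q,np.ones(len(Q))];s=np.linalg.lstsq(A,(Q**2).sum(1),rcond=None)[0]
print('pot',s[:2],'r',np.sqrt(s[2]+s[0]**2+s[1]**2),np.linalg.norm(Q-s[:2],axis=1))
cl=cloud(d)
for (u,v) in [(238,300),(316,300),(275,300)]: print(cl[v,u])
E
python3 -m creep '{"slide":[[0.15,-0.3,0],[0.3,-0.6,0],[0.46,-0.87,0],[0.46,-0.87,0]],"twist":[[0,0,0],[0,0,0],[0,0,0],[0,0,0]],"fingers":[1,1,1,1]}'
python3 -m creep '{"slide":[[0.05,-0.3,0],[0.1,-0.6,0],[0.15,-0.87,0],[0.15,-0.87,0],[0.15,-0.87,0]],"twist":[[0,0,0],[0,0,0],[0,0,0],[0,0,0],[0,0,0]],"fingers":[1,1,1,1,1]}'
python3 - <<'E'
from h import *
grab('wrist','w2'); print(telemetry.get_state()['position'],telemetry.get_state()['qpos'])
E
```

```text
[[414.8669  66.8618]
 [422.2426  99.4556]
 [437.961  164.1031]
 [445.2253 196.1646]
 [560.6834  32.0541]
 [568.2527  65.2781]
 [583.2351 130.77  ]
 [591.2723 163.6626]]
slot mid [0.5029 0.1149] all mid [0.503  0.1148] ang -13.048978631777311 len 0.14950264451459655 w 0.06653100347824316 0.06718384688042994 0.1328188653627153
pot [457.0723 320.298 ] r 40.731000305150346 [42.8517 39.9548 41.7754 41.2172 38.1705 41.2711 40.9824 39.4407]
[0.4889 0.0633 0.0393]
[0.5162 0.1649 0.0396]
[0.5191 0.106  0.0134]
clock: 1.8
position: [0.4261, 0.0318, 0.1985]
ee_rot: [0.001, 0.13, 0.991, -0.001]
contact_force: [-0.5, 0.9, -0.1]
width: 0.0853
clock: 2.3
position: [0.4454, -0.0946, 0.1981]
ee_rot: [-0.001, 0.128, 0.992, 0.001]
contact_force: [0.4, -0.4, 0.9]
width: 0.0858
[ 0.44502802 -0.09408586  0.19817204] [-3.62955910e-01  9.44360259e-02  1.74044309e+00  1.68373101e-03
  1.30841126e+00 -1.67791109e+00]
```

View pics/w2.png

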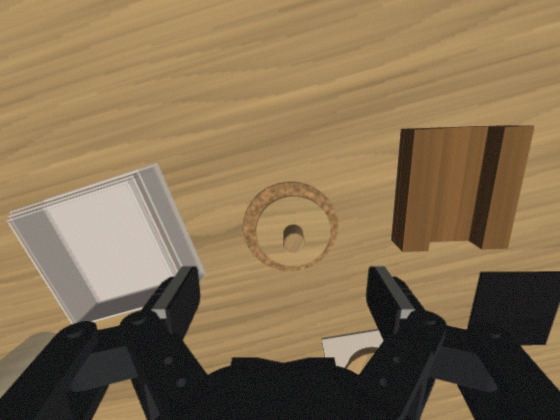

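Run:
```python
from h import *
d=cv2.imread('pics/w2.png')
cv2.imwrite('pics/c5.png',cv2.resize(d[170:280,235:345],None,fx=5,fy=5,interpolation=cv2.INTER_CUBIC))
cv2.imwrite('pics/c6.png',cv2.resize(d[155:335,0:210],None,fx=3,fy=3,interpolation=cv2.INTER_CUBIC))
```

```text
(no output)
```

View pics/c5.png

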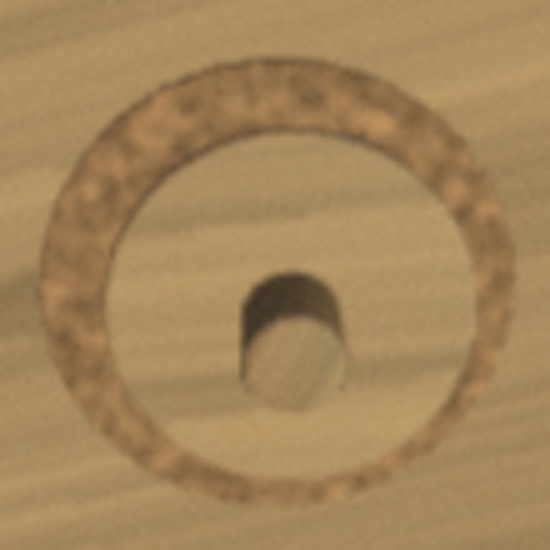

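View pics/c6.png

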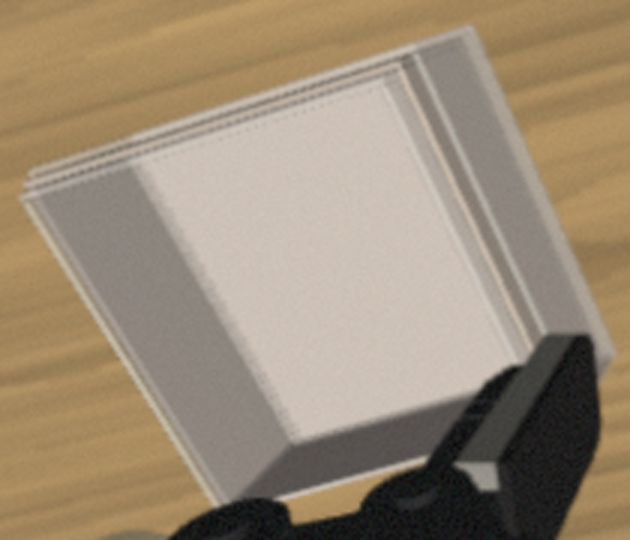

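Run:
```python
from h import *
np.set_printoptions(precision=4,suppress=True)
d=load('w2'); f=lambda u,v,z,s=5,o=(235,170):pt(d,o[0]+(u+.5)/s-.5,o[1]+(v+.5)/s-.5,z)
print('knob',f(296,363,.064),'flange L/R',f(107,306,.03),f(475,306,.03),'T/B',f(291,130,.03),f(291,482,.03),'c',f(291,306,.03))
print('mat',f(40,280,.005),f(515,270,.005),f(280,57,.005),f(280,505,.005))
T=np.array([f(u,v,.019,3,(0,155)) for u,v in [(140,162),(388,80),(297,440),(523,365)]]);print('tub floor',T)
print(T.mean(0))
d=load('top0')
T=np.array([pt(d,150+u/2.9-.3,210+v/2.9-.3,.019) for u,v in [(598,85),(719,80),(727,213),(604,222)]]);print(T,T.mean(0))
T=np.array([pt(d,150+u/2.9-.3,210+v/2.9-.3,.071) for u,v in [(577,83),(730,76),(744,221),(587,231)]]);print('rim',T,T.mean(0))
print('knob top',pt(d,150+460/2.9-.3,210+118/2.9-.3,.064))
```

```text
knob [ 0.5036 -0.0957  0.064 ] flange L/R [ 0.4907 -0.1407  0.03  ] [ 0.5146 -0.0501  0.03  ] T/B [ 0.4579 -0.0841  0.03  ] [ 0.5511 -0.1076  0.03  ] c [ 0.5026 -0.0954  0.03  ]
mat [ 0.4875 -0.1609  0.005 ] [ 0.5176 -0.0356  0.005 ] [ 0.4447 -0.0828  0.005 ] [ 0.5706 -0.1148  0.005 ]
tub floor [[ 0.3965 -0.3953  0.019 ]
 [ 0.3908 -0.2773  0.019 ]
 [ 0.5409 -0.3911  0.019 ]
 [ 0.5304 -0.2717  0.019 ]]
[ 0.4646 -0.3338  0.019 ]
[[ 0.5423 -0.2575  0.019 ]
 [ 0.5472 -0.3979  0.019 ]
 [ 0.3959 -0.3981  0.019 ]
 [ 0.3868 -0.258   0.019 ]] [ 0.4681 -0.3279  0.019 ]
rim [[ 0.5398 -0.224   0.071 ]
 [ 0.5466 -0.3948  0.071 ]
 [ 0.388  -0.4004  0.071 ]
 [ 0.3784 -0.2289  0.071 ]] [ 0.4632 -0.312   0.071 ]
knob top [ 0.5024 -0.0935  0.064 ]
```

Lid knob at (0.503, -0.0955), flange and knob agree to 1 mm. Going to the grasp pose.

```bash
python3 -m creep '{"slide":[[0.2,-0.01,0],[0.387,-0.01,-0.2],[0.387,-0.01,-0.5],[0.387,-0.01,-0.75],[0.387,-0.01,-0.95],[0.387,-0.01,-1],[0.387,-0.01,-1]],"twist":[[0,0,0],[0,0,0],[0,0,0],[0,0,0],[0,0,0],[0,0,0],[0,0,0]],"fingers":[1,1,1,1,1,1,1]}'
python3 -m creep '{"slide":[[0,0,-0.06],[0,0,-0.09],[0,0,-0.09]],"twist":[[0,0,0],[0,0,0],[0,0,0]],"fingers":[1,1,1]}'
python3 - <<'E'
from h import *
grab('wrist','w3'); grab('side','s3')
d=cv2.imread('pics/s3.png')
cv2.imwrite('pics/s3c.png',cv2.resize(d[160:320,180:380],None,fx=3.5,fy=3.5,interpolation=cv2.INTER_CUBIC))
E
```

```text
clock: 3.05
position: [0.5025, -0.0958, 0.0479]
ee_rot: [-0.001, 0.127, 0.992, 0.001]
contact_force: [0.3, 0.5, 0.2]
width: 0.0851
clock: 3.35
position: [0.5034, -0.0979, 0.0354]
ee_rot: [0.0, 0.128, 0.992, -0.0]
contact_force: [-0.2, -0.2, 0.4]
width: 0.0853
```

View pics/w3.png

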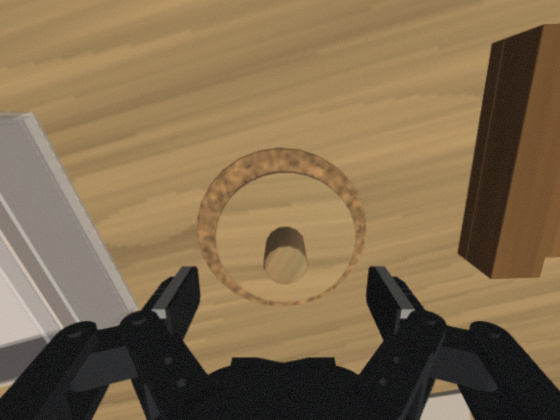

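View pics/s3c.png

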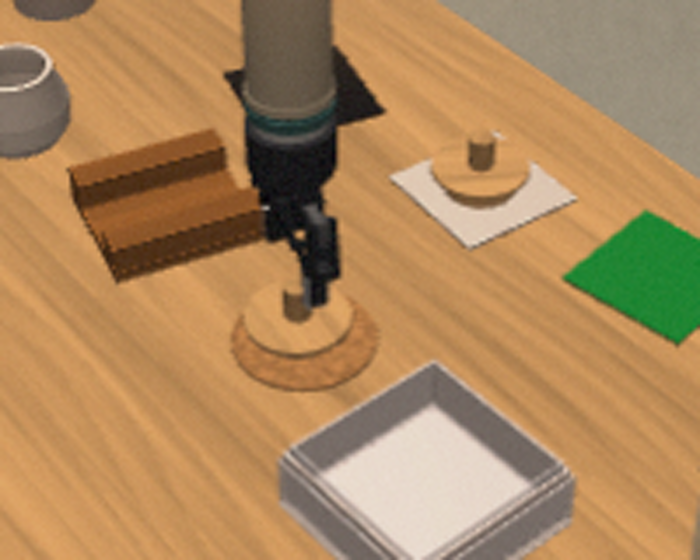

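Run:
```python
from h import *
d=load('w3'); print(pt(d,287,266,.064), telemetry.get_state()['position'])
# flange
print([pt(d,u,v,.03).round(4) for u,v in [(216,236),(358,236),(287,173),(287,301)]])
```

```text
[ 0.50466099 -0.09518667  0.064     ] [ 0.50357648 -0.09816172  0.03564715]
[array([ 0.4884, -0.14  ,  0.03  ]), array([ 0.5128, -0.0472,  0.03  ]), array([ 0.4592, -0.0829,  0.03  ]), array([ 0.5501, -0.1064,  0.03  ])]
```

```bash
python3 -m creep '{"slide":[[0.003,0.02,0],[0.003,0.02,0],[0.003,0.02,0],[0.003,0.02,0],[0.003,0.02,0],[0.003,0.02,0],[0.003,0.02,0],[0.003,0.02,0],[0.003,0.02,0],[0.003,0.02,0]],"twist":[[0,0,0],[0,0,0],[0,0,0],[0,0,0],[0,0,0],[0,0,0],[0,0,0],[0,0,0],[0,0,0],[0,0,0]],"fingers":[1,-1,-1,-1,-1,-1,-1,-1,-1,-1]}' 40
python3 - <<'E'
from h import *
grab('wrist','w4'); print(telemetry.get_state())
E
```

```text
clock: 4.45
position: [0.5036, -0.095, 0.035]
ee_rot: [0.0, 0.129, 0.992, 0.0]
contact_force: [-0.1, 0.4, 0.6]
width: -0.0001
{'clock': 4.5, 'qpos': array([-3.22270131e-01,  3.32877928e-01,  1.87692210e+00,  1.04387991e-04,
        9.31818919e-01, -1.63538126e+00]), 'qd': array([ 8.37903207e-05, -2.41867700e-04, -8.72730434e-04,  4.77552772e-05,
        5.06824625e-04, -1.22493097e-04]), 'effort': array([-1.49653926e-03, -3.90676332e+01, -1.86131126e+01, -3.83614702e-05,
        4.15459344e-04,  2.37879595e-05]), 'position': array([ 0.50359537, -0.0949541 ,  0.0350083 ]), 'ee_rot': array([-4.85006632e-06,  1.28517291e-01,  9.91707267e-01,  4.36421997e-05]), 'contact_force': array([ 0.45848248,  0.44205012, -0.51278774]), 'moment': array([ 0.06593919, -0.00938856, -0.01080515]), 'width': -0.00029056491468524583}
```

View pics/w4.png

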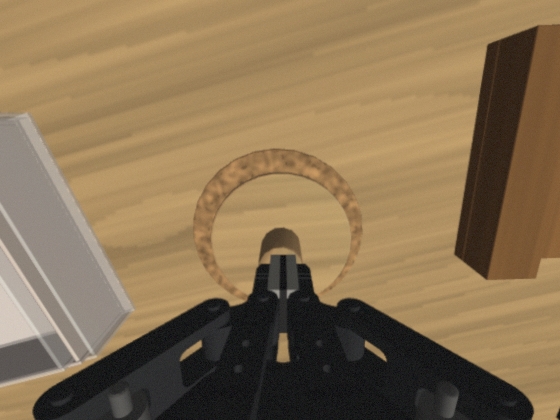

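The gripper shut to 0, so the grasp missed the knob. I'll find out why before trying again.

Run:
```python
from h import *
d=load('w4'); T=d['world_from_camera']; R=T[:3,:3]; t=T[:3,3]
for p in [(.5036,-.095,.035),(.5036,-.095,.054),(.5036,-.095,.064)]:
    q=R.T@(np.array(p)-t); uv=cv2.projectPoints(q[None],np.zeros(3),np.zeros(3),K(d),np.array(d['dist']).ravel())[0].ravel(); print(p,uv,q)
c=cloud(d); np.set_printoptions(precision=4,suppress=True)
for v in range(225,330,8): print(v,c[v,283])
d=grab('side','s4'); e=grab('top','t4')
a=cv2.resize(d['img'][190:290,220:320],None,fx=4,fy=4,interpolation=cv2.INTER_CUBIC)
b=cv2.resize(e['img'][200:300,258:358],None,fx=4,fy=4,interpolation=cv2.INTER_CUBIC)
cv2.imwrite('pics/st4.png',np.hstack([a,b]))
```

```text
(0.5036, -0.095, 0.035) [281.86665783 244.47584487] [-0.00057288  0.0207889   0.1912379 ]
(0.5036, -0.095, 0.054) [281.79846067 257.44968934] [-0.00055956  0.02659009  0.17314519]
(0.5036, -0.095, 0.064) [281.7565355  265.42805667] [-0.00055255  0.02964334  0.16362272]
225 [ 0.4921 -0.0912  0.0307]
233 [nan nan nan]
241 [ 0.4922 -0.0913  0.0571]
249 [ 0.4939 -0.0917  0.064 ]
257 [ 0.4936 -0.0917  0.0745]
265 [ 0.4932 -0.0916  0.084 ]
273 [ 0.494  -0.0918  0.0904]
281 [ 0.4927 -0.0915  0.0996]
289 [ 0.4936 -0.0917  0.1045]
297 [ 0.4962 -0.0924  0.1063]
305 [ 0.5006 -0.0936  0.1054]
313 [ 0.5047 -0.0946  0.1052]
321 [ 0.5084 -0.0956  0.1056]
329 [ 0.5124 -0.0967  0.1056]
```

View pics/st4.png

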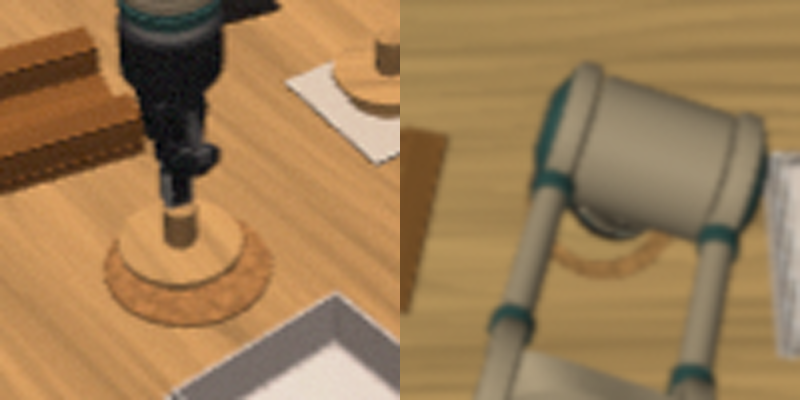

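Run:
```python
from h import *
np.set_printoptions(precision=4,suppress=True)
from scipy.spatial.transform import Rotation as Rn
for fn,rows,cols in [('wrist0',(262,320,6),(190,195,376,380)),('w3',(262,320,6),(190,195,376,380)),('w4',(240,300,6),(270,283,296))]:
    d=load(fn); dep=d['depth']
    print(fn)
    for v in range(*rows): print(v,[round(float(dep[v,u]),4) for u in cols])
d=cv2.imread('pics/w4.png'); cv2.imwrite('pics/w4c.png',cv2.resize(d[220:340,220:350],None,fx=4.5,fy=4.5,interpolation=cv2.INTER_CUBIC))
```

```text
wrist0
262 [0.4138, 0.4139, 0.4143, 0.4146]
268 [0.1378, 0.1413, 0.1378, 0.1378]
274 [0.1331, 0.1424, 0.1321, 0.1316]
280 [0.1328, 0.141, 0.1318, 0.1268]
286 [0.1338, 0.1411, 0.1323, 0.127]
292 [0.1339, 0.1406, 0.1328, 0.1263]
298 [0.1343, 0.1402, 0.133, 0.1261]
304 [0.135, 0.1407, 0.1313, 0.1268]
310 [0.1336, 0.1433, 0.132, 0.1269]
316 [0.1336, 0.4434, 0.1318, 0.1276]
w3
262 [0.2341, 0.2346, 0.234, 0.2347]
268 [0.1376, 0.1407, 0.1363, 0.1373]
274 [0.134, 0.1415, 0.1319, 0.1324]
280 [0.1343, 0.1413, 0.1326, 0.127]
286 [0.1338, 0.1416, 0.1322, 0.1251]
292 [0.1342, 0.141, 0.1337, 0.1278]
298 [0.1344, 0.1402, 0.1333, 0.126]
304 [0.1341, 0.1424, 0.132, 0.1269]
310 [0.1343, 0.1406, 0.133, 0.1274]
316 [0.1348, 0.2506, 0.1316, 0.1256]
w4
240 [0.1732, 0.1695, 0.1825]
246 [0.1649, 0.1617, 0.1734]
252 [0.1613, 0.1613, 0.1639]
258 [0.1486, 0.1492, 0.1623]
264 [0.1427, 0.1418, 0.1514]
270 [0.138, 0.1365, 0.1354]
276 [0.13, 0.1294, 0.1297]
282 [0.1262, 0.1253, 0.1261]
288 [0.1215, 0.1211, 0.1208]
294 [0.1144, 0.1209, 0.1154]
```

View pics/w4c.png

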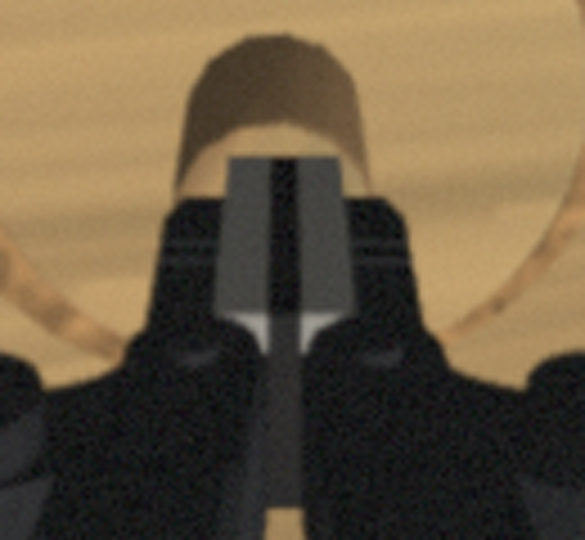

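Run:
```python
from h import *
d=load('w4'); T=d['world_from_camera']; r=T[:3,:3]@ray(d,283,254.5)
tx=np.array([-.967,.255,0]); P=np.array([.5036,-.095,.035])
for w in (.006,.011,.0):
    n=tx; s=(n@(P+w*tx)-n@T[:3,3])/(n@r); print(w,T[:3,3]+s*r)
# open
d=load('w3'); T=d['world_from_camera']; P=np.array([.5036,-.098,.0356])
for u in (188,377):
    r=T[:3,:3]@ray(d,u,266.5); s=(tx@(P+.011*tx)-tx@T[:3,3])/(tx@r); print(T[:3,3]+s*r, s)
```

```text
0.006 [ 0.49797697 -0.09279133  0.06233943]
0.011 [ 0.49313694 -0.09153539  0.07262039]
0.0 [ 0.503785   -0.09429845  0.05000228]
[ 0.48139282 -0.13907092  0.08565749] 0.14006837958965276
[ 0.50476227 -0.05045032  0.0856435 ] 0.14015696276512318
```

Both the picture and the depth put the closed fingertips about 35 mm higher than the stated TCP. They closed just above the knob without touching it. I'll open, go 32 mm lower and look again.

```bash
python3 -m creep '{"slide":[[0,0,0],[0,0,0],[0,0,0],[0,0,0],[0,0,0],[0,0,0],[0,0,0]],"twist":[[0,0,0],[0,0,0],[0,0,0],[0,0,0],[0,0,0],[0,0,0],[0,0,0]],"fingers":[0.6,0.6,0.6,0.6,0.6,0.6,0.6]}'
python3 -m creep '{"slide":[[0,0,-0.05],[0,0,-0.1],[0,0,-0.15],[0,0,-0.18],[0,0,-0.213],[0,0,-0.213]],"twist":[[0,0,0],[0,0,0],[0,0,0],[0,0,0],[0,0,0],[0,0,0]],"fingers":[0.6,0.6,0.6,0.6,0.6,0.6]}'
python3 - <<'E'
from h import *
d=grab('side','s5'); e=grab('wrist','w5')
a=cv2.resize(d['img'][190:290,220:320],None,fx=4,fy=4,interpolation=cv2.INTER_CUBIC)
b=e['img'][20:420,80:480]
cv2.imwrite('pics/sw5.png',np.hstack([a,b]))
E
```

```text
clock: 5.3
position: [0.5036, -0.095, 0.035]
ee_rot: [-0.0, 0.129, 0.992, 0.0]
contact_force: [0.5, 0.0, 0.5]
width: 0.0686
clock: 5.9
position: [0.503, -0.0948, 0.0022]
ee_rot: [-0.001, 0.129, 0.992, 0.0]
contact_force: [0.2, 0.5, 0.1]
width: 0.0688
```

View pics/sw5.png

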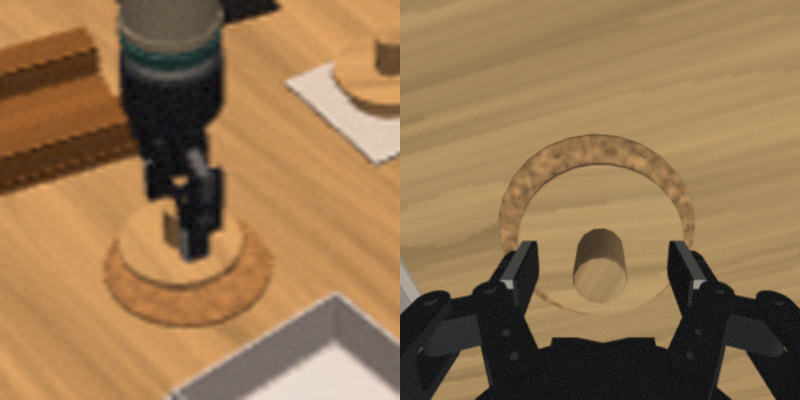

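The knob now stands between the pads, centred. Closing.

```bash
python3 -m creep '{"slide":[[0,0,0],[0,0,0],[0,0,0],[0,0,0],[0,0,0],[0,0,0],[0,0,0]],"twist":[[0,0,0],[0,0,0],[0,0,0],[0,0,0],[0,0,0],[0,0,0],[0,0,0]],"fingers":[-1,-1,-1,-1,-1,-1,-1]}' 40
python3 - <<'E'
from h import *
d=grab('side','s6'); e=grab('wrist','w6')
a=cv2.resize(d['img'][190:290,220:320],None,fx=4,fy=4,interpolation=cv2.INTER_CUBIC)
b=e['img'][20:420,80:480]
cv2.imwrite('pics/sw6.png',np.hstack([a,b])); print(telemetry.get_state()['contact_force'])
E
```

```text
clock: 6.7
position: [0.5039, -0.0951, 0.0035]
ee_rot: [0.0, 0.129, 0.992, -0.0]
contact_force: [-1.7, -0.1, 6.1]
width: 0.0245
[-1.0220422  -0.06895847  4.87331404]
```

View pics/sw6.png

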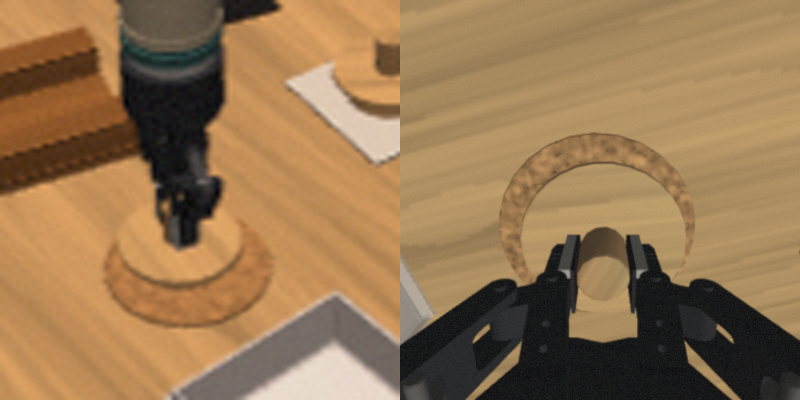

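```bash
python3 -m creep '{"slide":[[0,0,0.1],[0,0,0.25],[0,0,0.4],[0,0.1,0.55],[0,0.3,0.55],[0,0.55,0.55],[0,0.8,0.55],[0,0.8,0.55]],"twist":[[0,0,0],[0,0,0],[0,0,0],[0,0,0],[0,0,0],[0,0,0],[0,0,0],[0,0,0]],"fingers":[-1,-1,-1,-1,-1,-1,-1,-1]}'
python3 -m creep '{"slide":[[-0.003,0.2,0],[-0.005,0.4,0],[-0.005,0.55,0],[-0.005,0.6,0],[-0.005,0.6,0],[-0.005,0.6,0],[-0.005,0.6,0]],"twist":[[0,0,0],[0,0,0],[0,0,0],[0,0,0],[0,0,0],[0,0,0],[0,0,0]],"fingers":[-1,-1,-1,-1,-1,-1,-1]}'
python3 - <<'E'
from h import *
d=grab('side','s7'); e=grab('wrist','w7')
a=cv2.resize(d['img'][150:270,160:280],None,fx=3.5,fy=3.5,interpolation=cv2.INTER_CUBIC)
b=e['img'][0:420,140:520]
cv2.imwrite('pics/sw7.png',np.hstack([a,b])); print(telemetry.get_state()['contact_force'])
E
```

```text
clock: 7.6
position: [0.5022, 0.0292, 0.0848]
ee_rot: [-0.001, 0.127, 0.992, 0.001]
contact_force: [-0.5, -0.5, -1.5]
width: 0.0247
clock: 8.3
position: [0.5028, 0.1139, 0.0854]
ee_rot: [-0.0, 0.129, 0.992, -0.0]
contact_force: [0.7, 0.2, -2.6]
width: 0.0248
[ 0.02412305  0.59957112 -2.09136323]
```

View pics/sw7.png

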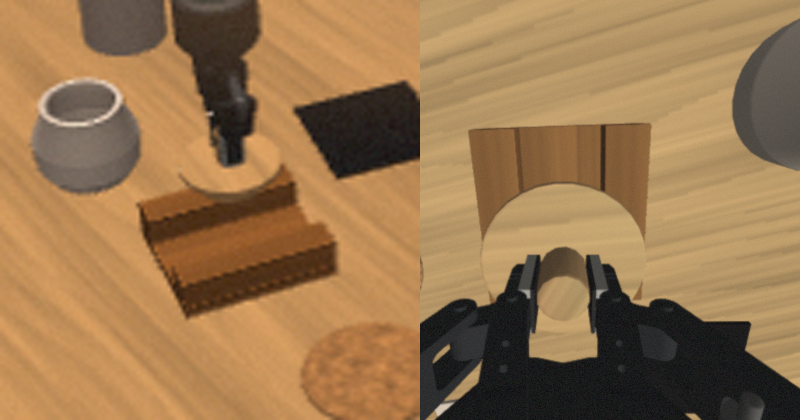

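Run:
```python
from h import *
np.set_printoptions(precision=4,suppress=True)
d=load('w7'); im=d['img']
cv2.imwrite('pics/c7.png',cv2.resize(im[110:310,180:390],None,fx=3.6,fy=3.0,interpolation=cv2.INTER_CUBIC))
cl=cloud(d); print(cl[230,230],cl[230,340],cl[200,285], cl[160,260],cl[160,220])
```

```text
[0.4755 0.0918 0.1128] [0.4914 0.1503 0.1117] [0.4671 0.1252 0.1113] [0.4536 0.1075 0.0127] [0.443  0.0811 0.0401]
```

View pics/c7.png

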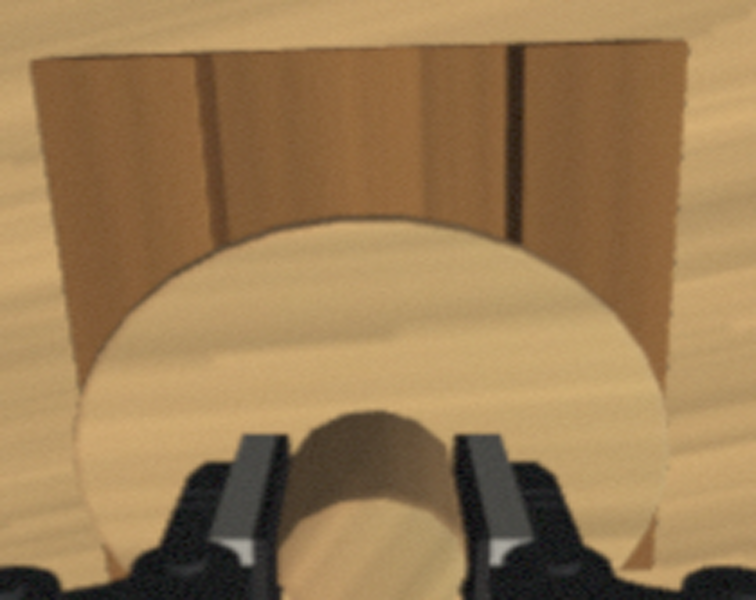

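Run:
```python
from h import *
d=load('w7'); f=lambda u,v,z:pt(d,180+(u+.5)/3.6-.5,110+(v+.5)/3-.5,z)
a=np.radians(-13.05); n=np.array([-np.sin(a),np.cos(a),0]); t=np.array([np.cos(a),np.sin(a),0])
g=np.array([.503,.1149,.04])
Q=np.array([f(u,v,.112)[:2] for u,v in [(75,435),(668,440),(370,217),(500,235),(230,240),(130,320),(615,310)]])
A=np.c_[2*Q,np.ones(len(Q))];s=np.linalg.lstsq(A,(Q**2).sum(1),rcond=None)[0]; r=np.sqrt(s[2]+s[0]**2+s[1]**2)
c=np.array([*s[:2],.04]); print('flange c',c,r,np.linalg.norm(Q-s[:2],axis=1)); print('cross',n@(c-g),'along',t@(c-g), 'tcp',telemetry.get_state()['position'])
print('edges L',[n@(f(u,v,.04)-g) for u,v in [(195,57),(215,245)]],'R',[n@(f(u,v,.04)-g) for u,v in [(525,45),(521,240)]])
print('outer',[n@(f(u,v,.04)-g) for u,v in [(33,60),(78,390),(687,42),(665,390)]])
```

```text
flange c [0.502322   0.11499822 0.04      ] 0.04687973545223159 [0.0473169  0.04676849 0.04660087 0.04718075 0.04741337 0.04599995
 0.04686255]
cross -5.740986170937438e-05 along -0.0006826680384901233 tcp [0.50291286 0.11405043 0.08552219]
edges L [np.float64(-0.03411197335191271), np.float64(-0.03362403877798155)] R [np.float64(0.033191643201637436), np.float64(0.03298914589307363)]
outer [np.float64(-0.0673036563409413), np.float64(-0.0682799693921574), np.float64(0.06611914697212407), np.float64(0.06667046558375206)]
```

The lid sits within 0.5 mm of the slot's middle. Lowering gently, in small steps near contact.

```bash
python3 -m creep '{"slide":[[0,0,-0.1],[0,0,-0.2],[0,0,-0.26],[0,0,-0.28],[0,0,-0.28],[0,0,-0.28]],"twist":[[0,0,0],[0,0,0],[0,0,0],[0,0,0],[0,0,0],[0,0,0]],"fingers":[-1,-1,-1,-1,-1,-1]}'
python3 -m creep '{"slide":[[0,0,-0.013],[0,0,-0.026],[0,0,-0.04],[0,0,-0.04]],"twist":[[0,0,0],[0,0,0],[0,0,0],[0,0,0]],"fingers":[-1,-1,-1,-1]}'
```

```text
clock: 9.0
position: [0.5034, 0.115, 0.044]
ee_rot: [0.0, 0.129, 0.992, 0.0]
contact_force: [0.6, 0.3, -1.9]
width: 0.0247
clock: 9.4
position: [0.5026, 0.115, 0.0373]
ee_rot: [-0.0, 0.128, 0.992, -0.0]
contact_force: [0.2, 0.7, -2.2]
width: 0.0246
```

```bash
python3 -m creep '{"slide":[[0,0,-0.01],[0,0,-0.02],[0,0,-0.02]],"twist":[[0,0,0],[0,0,0],[0,0,0]],"fingers":[-1,-1,-1]}'
python3 -m creep '{"slide":[[0,0,-0.01],[0,0,-0.02],[0,0,-0.02]],"twist":[[0,0,0],[0,0,0],[0,0,0]],"fingers":[-1,-1,-1]}'
```

```text
clock: 9.7
position: [0.5027, 0.115, 0.0344]
ee_rot: [-0.0, 0.129, 0.992, -0.0]
contact_force: [0.4, 0.1, -1.8]
width: 0.0245
clock: 10.0
position: [0.5027, 0.115, 0.0313]
ee_rot: [-0.0, 0.129, 0.992, -0.0]
contact_force: [0.3, 0.7, -2.9]
width: 0.0244
```

```bash
python3 -m creep '{"slide":[[0,0,-0.015],[0,0,-0.03],[0,0,-0.045],[0,0,-0.055],[0,0,-0.055]],"twist":[[0,0,0],[0,0,0],[0,0,0],[0,0,0],[0,0,0]],"fingers":[-1,-1,-1,-1,-1]}'
python3 -m creep '{"slide":[[0,0,-0.01],[0,0,-0.02],[0,0,-0.02]],"twist":[[0,0,0],[0,0,0],[0,0,0]],"fingers":[-1,-1,-1]}'
```

```text
clock: 10.5
position: [0.5026, 0.115, 0.023]
ee_rot: [-0.0, 0.129, 0.992, -0.0]
contact_force: [0.9, -0.3, -2.8]
width: 0.0243
clock: 10.8
position: [0.503, 0.115, 0.0206]
ee_rot: [0.0, 0.129, 0.992, 0.0]
contact_force: [-0.6, 1.3, 1.1]
width: 0.0244
```

```bash
python3 -m creep '{"slide":[[0,0,-0.007],[0,0,-0.007],[0,0,-0.007]],"twist":[[0,0,0],[0,0,0],[0,0,0]],"fingers":[-1,-1,-1]}'
python3 - <<'E'
from h import *
d=grab('side','s8'); e=grab('wrist','w8')
a=cv2.resize(d['img'][150:270,160:280],None,fx=3.5,fy=3.5,interpolation=cv2.INTER_CUBIC)
b=e['img'][0:420,140:520]
cv2.imwrite('pics/sw8.png',np.hstack([a,b])); cl=cloud(e); print(cl[230,230],cl[230,340],cl[205,285],cl[160,220])
E
```

```text
clock: 11.1
position: [0.503, 0.115, 0.0205]
ee_rot: [0.0, 0.129, 0.992, 0.0]
contact_force: [-3.2, -0.2, 8.4]
width: 0.0244
[0.47543852 0.09298611 0.04844027] [0.49143619 0.15133494 0.04688621] [0.46936256 0.12565189 0.04831408] [0.43956287 0.09438121 0.02594731]
```

View pics/sw8.png

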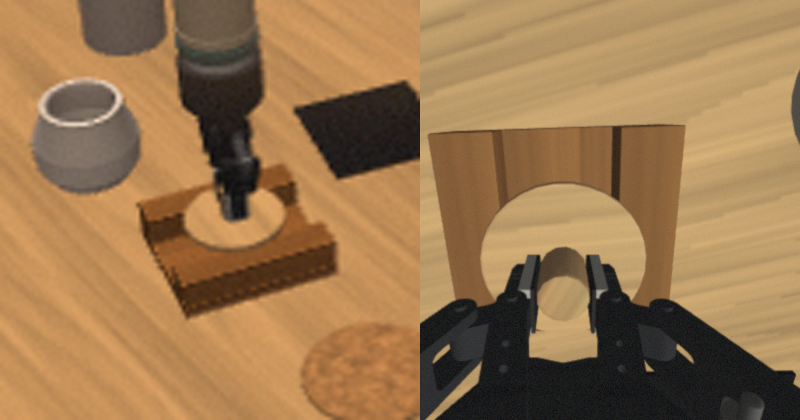

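The lid dropped home: the flange top is at 0.047–0.048 m, level on the cheeks, and the push was 8 N. It is the pot's own lid. I'll lift it and take a close look at the pot from nearby.

```bash
python3 -m creep '{"slide":[[0,0,0.1],[0,0,0.25],[0,0,0.45],[0,0,0.7],[0,0,0.7]],"twist":[[0,0,0],[0,0,0],[0,0,0],[0,0,0],[0,0,0]],"fingers":[-1,-1,-1,-1,-1]}'
python3 -m creep '{"slide":[[-0.15,0.15,0],[-0.3,0.35,0],[-0.42,0.55,0],[-0.42,0.55,0],[-0.42,0.55,0]],"twist":[[0,0,0],[0,0,0],[0,0,0],[0,0,0],[0,0,0]],"fingers":[-1,-1,-1,-1,-1]}'
python3 - <<'E'
from h import *
e=grab('wrist','w9');print(telemetry.get_state()['position'])
E
```

```text
clock: 11.7
position: [0.5069, 0.1155, 0.1291]
ee_rot: [0.005, 0.129, 0.992, 0.001]
contact_force: [0.5, -0.3, -2.1]
width: 0.0245
clock: 12.2
position: [0.4392, 0.1977, 0.1235]
ee_rot: [-0.0, 0.128, 0.992, -0.0]
contact_force: [0.1, 0.1, -1.6]
width: 0.0247
[0.43985417 0.19724257 0.12363977]
```

View pics/w9.png

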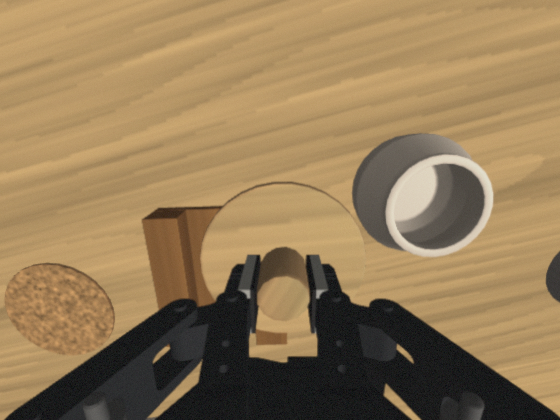

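Run:
```python
from h import *
from scipy.optimize import least_squares
im=load('w9')['img']; x0,y0=375,140
cr=im[y0:270,x0:505]
g=cr.min(axis=2); m=(g>150).astype(np.uint8)
cv2.imwrite('pics/c9.png',np.hstack([cv2.resize(cr,None,fx=3,fy=3,interpolation=cv2.INTER_CUBIC),cv2.cvtColor(cv2.resize(m*255,None,fx=3,fy=3),cv2.COLOR_GRAY2BGR)]))
```

```text
(no output)
```

View pics/c9.png

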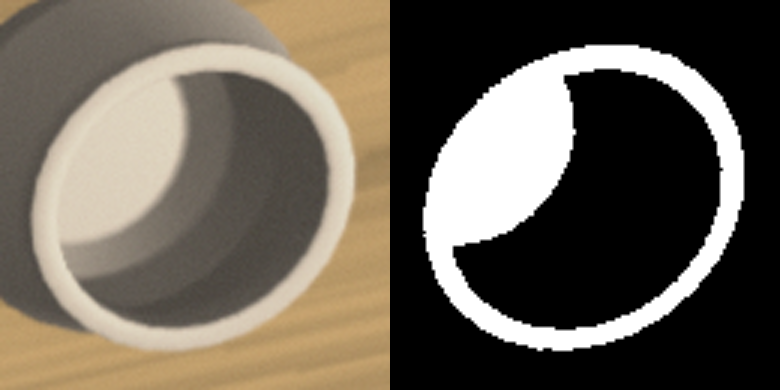

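Run:
```python
from h import *
np.set_printoptions(precision=4,suppress=True)
d=load('w9'); im=d['img']; x0,y0=375,140
m=(im[y0:270,x0:505].min(axis=2)>150).astype(np.uint8)
def fit(Q):
    A=np.c_[2*Q,np.ones(len(Q))];s=np.linalg.lstsq(A,(Q**2).sum(1),rcond=None)[0]
    r=np.sqrt(s[2]+s[0]**2+s[1]**2); return s[:2],r,np.std(np.linalg.norm(Q-s[:2],axis=1))
c=max(cv2.findContours(m,cv2.RETR_EXTERNAL,cv2.CHAIN_APPROX_NONE)[0],key=len)[:,0]
for z in (.083,.085,.087): print(z,fit(np.array([pt(d,x0+u,y0+v,z)[:2] for u,v in c])))
F=[(201,250),(365,250),(283,182),(225,206),(341,207),(207,229),(358,228)]
print('flange',fit(np.array([pt(d,u,v,.150)[:2] for u,v in F])))
cl=cloud(d); print(cl[230,230],cl[230,340],cl[205,285]); print(cl[c[:,1]//1+y0,c[:,0]+x0][:,2].mean())
for u,v in [(480,190),(390,215),(430,160),(430,248)]: print(cl[v,u])
```

```text
0.083 (array([0.4576, 0.3198]), np.float64(0.04112708954755711), np.float64(0.0002461846710239674))
0.085 (array([0.4567, 0.3188]), np.float64(0.04074672365158606), np.float64(0.0002439078200724643))
0.087 (array([0.4558, 0.3179]), np.float64(0.0403663577556121), np.float64(0.00024163096912095872))
flange (array([0.4396, 0.1982]), np.float64(0.04695766165562605), np.float64(0.000437448053421993))
[0.4121 0.1753 0.1502] [0.4272 0.234  0.1505] [0.4056 0.2083 0.1511]
nan
[nan nan nan]
[0.4529 0.2812 0.0848]
[0.4179 0.3161 0.0845]
[0.4896 0.309  0.0841]
```

```bash
python3 -m creep '{"slide":[[0.04,0.2,0],[0.08,0.45,0],[0.116,0.7,0],[0.116,0.81,0],[0.116,0.81,0],[0.116,0.81,0]],"twist":[[0,0,0],[0,0,0],[0,0,0],[0,0,0],[0,0,0],[0,0,0]],"fingers":[-1,-1,-1,-1,-1,-1]}'
python3 - <<'E'
from h import *
e=grab('wrist','w10');d=grab('side','s10');f=grab('top','t10')
a=cv2.resize(d['img'][130:230,130:230],None,fx=4,fy=4,interpolation=cv2.INTER_CUBIC)
b=cv2.resize(f['img'][220:320,130:230],None,fx=4,fy=4,interpolation=cv2.INTER_CUBIC)
cv2.imwrite('pics/sw10.png',np.hstack([a,b]))
E
```

```text
clock: 12.85
position: [0.4572, 0.3176, 0.1236]
ee_rot: [-0.001, 0.129, 0.992, -0.001]
contact_force: [0.2, 0.6, -1.8]
width: 0.0248
```

View pics/w10.png

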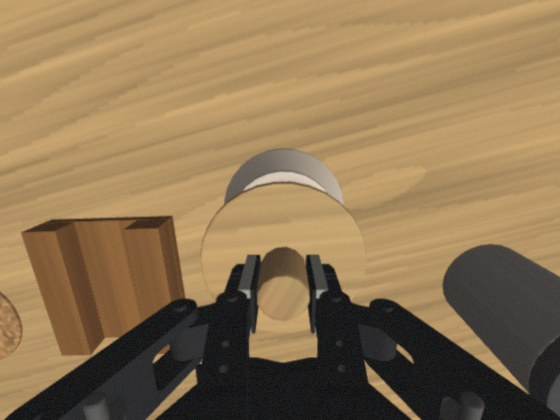

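View pics/sw10.png

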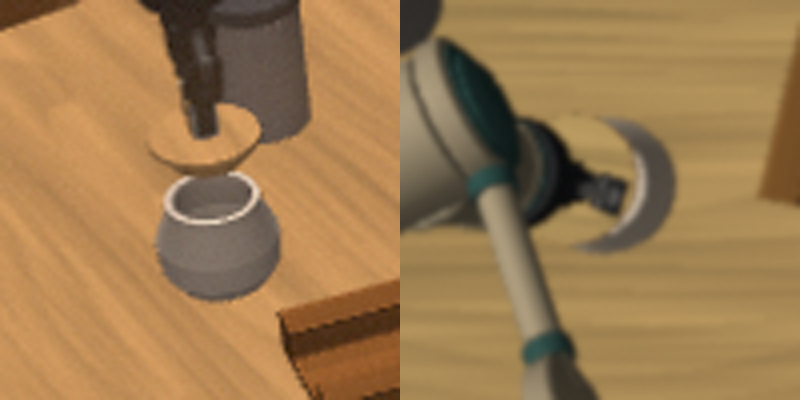

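Run:
```python
from h import *
from scipy.optimize import least_squares
np.set_printoptions(precision=4,suppress=True)
d=load('w10'); im=d['img']
m=(im.min(axis=2)>150); m[:150]=0;m[215:]=0;m[:,:235]=0;m[:,340:]=0
pts=[(u,np.nonzero(m[:,u])[0].min()) for u in range(240,335) if m[:,u].sum()>2]
print(pts[::12])
Q=np.array([pt(d,u,v-.5,.085)[:2] for u,v in pts])
s=least_squares(lambda c:np.linalg.norm(Q-c,axis=1)-.0407,[.457,.319]).x; print('pot',s)
s=least_squares(lambda c:np.linalg.norm(Q-c,axis=1)-.042,[.457,.319]).x; print('pot42',s)
F=[(201,250),(365,250),(283,182),(225,206),(341,207),(207,229),(358,228)]
Q=np.array([pt(d,u,v,.150)[:2] for u,v in F]); s=least_squares(lambda c:np.linalg.norm(Q-c,axis=1)-.047,[.457,.319]).x; print('lid',s,telemetry.get_state()['position'])
```

```text
[(247, np.int64(186)), (260, np.int64(178)), (272, np.int64(173)), (284, np.int64(172)), (296, np.int64(174)), (308, np.int64(178)), (320, np.int64(186)), (334, np.int64(178))]
pot [0.4564 0.3233]
pot42 [0.4578 0.3229]
lid [0.4577 0.3181] [0.4572 0.3174 0.1242]
```

Run:
```python
from h import *
from scipy.optimize import least_squares
d=load('w10'); im=d['img']
m=(im.min(axis=2)>150); m[:165]=0;m[200:]=0
pts=[(u,np.nonzero(m[:,u])[0].min()) for u in range(244,324) if m[:,u].sum()>1]
for r in (.0407,.042):
    Q=np.array([pt(d,u,v-.5,.085)[:2] for u,v in pts])
    o=least_squares(lambda c:np.linalg.norm(Q-c,axis=1)-r,[.457,.319],loss='soft_l1',f_scale=3e-4); print('pot',o.x,np.abs(o.fun).max(), 'cx',float(d['cx']))
```

```text
pot [0.45633355 0.31933202] 0.0004933916684045636 cx 282.7332653221884
pot [0.45770019 0.31895667] 0.000536940244082823 cx 282.7332653221884
```

```bash
python3 -m creep '{"slide":[[-0.003,0.007,-0.07],[-0.003,0.007,-0.15],[-0.003,0.007,-0.2],[-0.003,0.007,-0.225],[-0.003,0.007,-0.225],[-0.003,0.007,-0.225]],"twist":[[0,0,0],[0,0,0],[0,0,0],[0,0,0],[0,0,0],[0,0,0]],"fingers":[-1,-1,-1,-1,-1,-1]}'
python3 - <<'E'
from h import *
d=grab('side','s11')
a=cv2.resize(d['img'][130:230,130:230],None,fx=5,fy=5,interpolation=cv2.INTER_CUBIC)
cv2.imwrite('pics/s11c.png',a)
E
```

```text
clock: 13.6
position: [0.457, 0.3202, 0.0905]
ee_rot: [0.0, 0.128, 0.992, 0.0]
contact_force: [-0.3, -1.0, -2.5]
width: 0.0243
```

View pics/s11c.png

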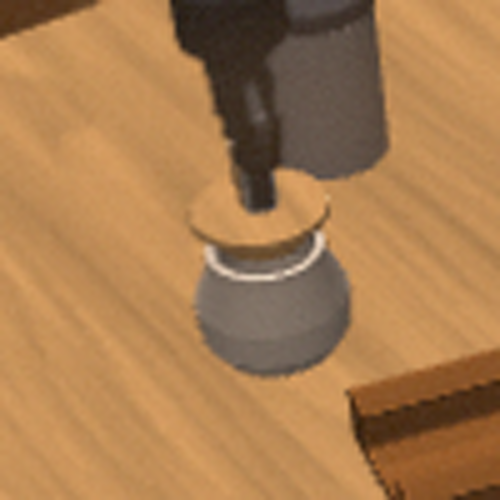

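Run:
```python
from h import *
d=load('s11'); T=d['world_from_camera']; R=T[:3,:3]; t=T[:3,3]
def pr(p):
    q=R.T@(np.array(p)-t); u=cv2.projectPoints(q[None],np.zeros(3),np.zeros(3),K(d),np.array(d['dist']).ravel())[0].ravel(); return (u-130)*5+2
th=np.linspace(0,2*np.pi,200)
im=cv2.imread('pics/s11c.png')
for z,r,cx,cy in [(.085,.0415,.457,.3192),(.117,.048,.457,.3192)]:
    P=np.array([pr((cx+r*np.cos(a),cy+r*np.sin(a),z)) for a in th]); print(z,P.min(0),P.max(0),(P.min(0)+P.max(0))/2)
    cv2.polylines(im,[P.astype(int)],1,(0,255,0),1)
cv2.imwrite('pics/s11d.png',im)
```

```text
0.085 [205.68197719 210.06501691] [325.57070007 279.02125584] [265.62633863 244.54313637]
0.117 [189.85402081 167.04134249] [330.04012803 246.01543366] [259.94707442 206.52838808]
```

View pics/s11d.png

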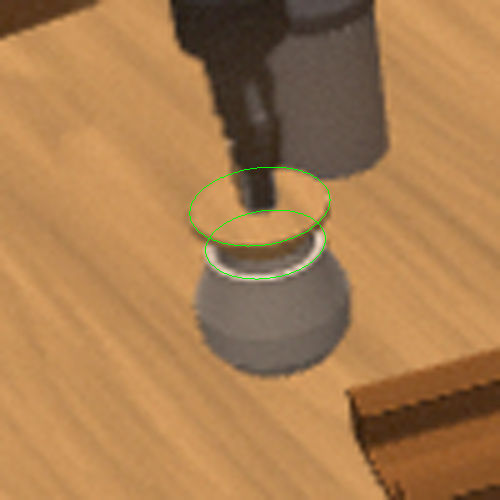

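The independent side camera agrees: lid and rim are concentric to within 1 mm. Lowering gently.

```bash
python3 -m creep '{"slide":[[0,0,-0.015],[0,0,-0.03],[0,0,-0.045],[0,0,-0.045]],"twist":[[0,0,0],[0,0,0],[0,0,0],[0,0,0]],"fingers":[-1,-1,-1,-1]}'
python3 -m creep '{"slide":[[0,0,-0.01],[0,0,-0.02],[0,0,-0.02]],"twist":[[0,0,0],[0,0,0],[0,0,0]],"fingers":[-1,-1,-1]}'
```

```text
clock: 14.05
position: [0.4565, 0.3199, 0.0834]
ee_rot: [-0.0, 0.129, 0.992, -0.0]
contact_force: [-0.5, -0.5, -1.7]
width: 0.0244
clock: 14.35
position: [0.4566, 0.32, 0.0805]
ee_rot: [-0.0, 0.129, 0.992, -0.0]
contact_force: [0.7, 0.5, -0.8]
width: 0.0246
```

```bash
python3 -m creep '{"slide":[[0,0,-0.01],[0,0,-0.02],[0,0,-0.03],[0,0,-0.03]],"twist":[[0,0,0],[0,0,0],[0,0,0],[0,0,0]],"fingers":[-1,-1,-1,-1]}'
python3 -m creep '{"slide":[[0,0,-0.01],[0,0,-0.02],[0,0,-0.03],[0,0,-0.03]],"twist":[[0,0,0],[0,0,0],[0,0,0],[0,0,0]],"fingers":[-1,-1,-1,-1]}'
```

```text
clock: 14.75
position: [0.4566, 0.32, 0.076]
ee_rot: [-0.0, 0.129, 0.992, -0.0]
contact_force: [0.1, -0.3, -2.9]
width: 0.0245
clock: 15.15
position: [0.4566, 0.32, 0.0715]
ee_rot: [-0.0, 0.129, 0.992, -0.0]
contact_force: [-0.6, -0.6, -2.9]
width: 0.0249
```

```bash
python3 -m creep '{"slide":[[0,0,-0.01],[0,0,-0.02],[0,0,-0.03],[0,0,-0.03]],"twist":[[0,0,0],[0,0,0],[0,0,0],[0,0,0]],"fingers":[-1,-1,-1,-1]}'
python3 -m creep '{"slide":[[0,0,-0.005],[0,0,-0.005]],"twist":[[0,0,0],[0,0,0]],"fingers":[-1,-1]}'
```

```text
clock: 15.55
position: [0.4567, 0.32, 0.067]
ee_rot: [-0.0, 0.129, 0.992, -0.0]
contact_force: [-0.5, -1.0, -1.7]
width: 0.0246
clock: 15.75
position: [0.4567, 0.32, 0.0664]
ee_rot: [-0.0, 0.129, 0.992, -0.0]
contact_force: [-0.1, -1.4, -2.0]
width: 0.0244
```

```bash
python3 -m creep '{"slide":[[0,0,-0.005],[0,0,-0.005]],"twist":[[0,0,0],[0,0,0]],"fingers":[-1,-1]}'
python3 -m creep '{"slide":[[0,0,-0.005],[0,0,-0.005]],"twist":[[0,0,0],[0,0,0]],"fingers":[-1,-1]}'
```

```text
clock: 15.95
position: [0.4567, 0.32, 0.0658]
ee_rot: [-0.0, 0.129, 0.992, -0.0]
contact_force: [-1.7, -0.2, -1.3]
width: 0.0249
clock: 16.15
position: [0.4567, 0.3201, 0.0656]
ee_rot: [0.0, 0.129, 0.992, 0.0]
contact_force: [-3.0, -2.3, 4.2]
width: 0.0248
```

Contact came at the expected height, with about 6 N against the hanging weight. Now I'll release and lift clear.

```bash
python3 -m creep '{"slide":[[0,0,0],[0,0,0],[0,0,0],[0,0,0],[0,0,0]],"twist":[[0,0,0],[0,0,0],[0,0,0],[0,0,0],[0,0,0]],"fingers":[0.5,0.5,0.5,0.5,0.5]}'
python3 -m creep '{"slide":[[0,0,0.05],[0,0,0.15],[0,0,0.3],[0,0,0.5],[0,0,0.8],[0,0,0.8]],"twist":[[0,0,0],[0,0,0],[0,0,0],[0,0,0],[0,0,0],[0,0,0]],"fingers":[0.5,0.5,0.5,0.5,0.5,0.5]}'
python3 -m creep '{"slide":[[-0.1,-0.2,0],[-0.2,-0.5,0],[-0.3,-0.8,0],[-0.3,-0.95,0],[-0.3,-0.95,0],[-0.3,-0.95,0]],"twist":[[0,0,0],[0,0,0],[0,0,0],[0,0,0],[0,0,0],[0,0,0]],"fingers":[0.5,0.5,0.5,0.5,0.5,0.5]}'
python3 - <<'E'
from h import *
np.set_printoptions(precision=4,suppress=True)
e=grab('wrist','w12');d=grab('side','s12');f=grab('top','t12')
a=cv2.resize(d['img'][140:220,140:220],None,fx=5,fy=5,interpolation=cv2.INTER_CUBIC)
b=cv2.resize(e['img'][100:300,330:530],None,fx=2,fy=2,interpolation=cv2.INTER_CUBIC)
cv2.imwrite('pics/sw12.png',np.hstack([a,b]))
for n,x in (('w',e),('t',f),('s',d)):
    c=cloud(x); k=np.hypot(c[...,0]-.457,c[...,1]-.32)
    p=c[(k>.02)&(k<.042)&(c[...,2]>.08)&(c[...,2]<.11)]
    if len(p)>20:
        A=np.c_[p[:,:2]-[.457,.32],np.ones(len(p))]; s=np.linalg.lstsq(A,p[:,2],rcond=None)[0]; print(n,len(p),'tilt deg',np.degrees(s[:2]),'z',s[2],np.std(A@s-p[:,2]))
    q=c[(k<.06)&(c[...,2]>.112)&(c[...,2]<.14)]; print('knob',q.mean(0) if len(q) else None, q[:,2].max() if len(q) else None)
E
```

```text
clock: 16.65
position: [0.4571, 0.3202, 0.065]
ee_rot: [0.0, 0.129, 0.992, 0.0]
contact_force: [0.2, 0.1, -0.3]
width: 0.0642
clock: 17.25
position: [0.4607, 0.3222, 0.192]
ee_rot: [0.006, 0.128, 0.992, 0.004]
contact_force: [0.9, 0.3, 0.9]
width: 0.064
clock: 17.85
position: [0.4121, 0.1778, 0.1854]
ee_rot: [0.0, 0.129, 0.992, 0.001]
contact_force: [0.5, 0.2, -0.6]
width: 0.064
w 3797 tilt deg [-0.1898  0.0288] z 0.0924945169240027 0.0006652096349472869
knob [0.4549 0.318  0.124 ] 0.12819654071362918
t 167 tilt deg [1.2437 0.2771] z 0.0921677598328508 0.0025872525342160385
knob [0.4671 0.3231 0.125 ] 0.12821019023601687
s 147 tilt deg [-0.3425 -0.2725] z 0.09290534961421894 0.002451793683736423
knob [0.4524 0.3134 0.1232] 0.1323224413439259
```

View pics/sw12.png

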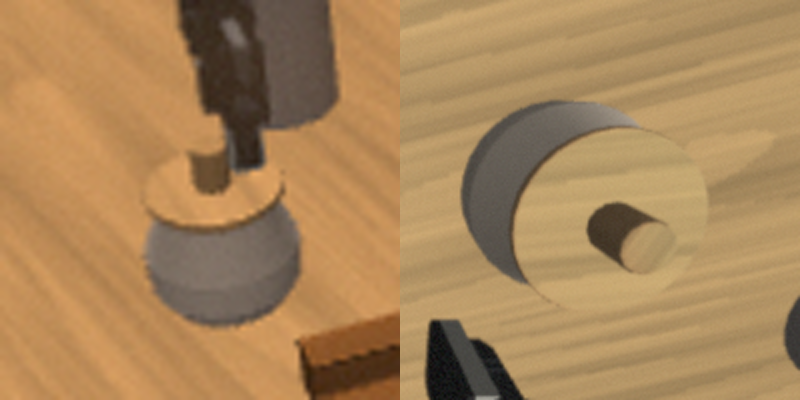

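View pics/t12.png

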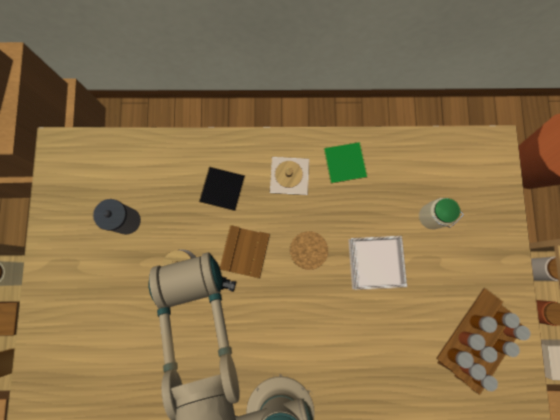

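The flange plane is at z = 0.0925 m (0.092 expected when home) and level to 0.2°. Everything else is undisturbed and the gripper is clear, so I'm handing in.

```bash
python3 -c "
from rig import order; print(order.sign_off())"
```

```text
the job is handed in; nothing more can be done
None
```

The lid from the cork mat passed the gauge, so it is the honey pot's own, and it now sits fully home and level on the pot. I handed the job in at about 18 s.

- **Gauge:** it dropped the full 18 mm into the slot. The flange top read 0.047–0.048 m (0.047 expected) under about 8 N.
- **Pot:** I lowered it in steps, and the force reading stayed within about 5 N. After release, the wrist camera put the flange top at 0.0925 m (0.092 expected) with a tilt of about 0.2°.
- **Disagreement in the tilt:** the top camera's depth fit gave a 1.2° tilt, but from only 167 scattered points with the arm partly in view. I trusted the wrist fit, which used 3797 points.
- **Missed grasp:** the first attempt closed just above the knob without touching it, because the fingertips were about 35 mm higher than the stated TCP. I went 32 mm lower and the second attempt held.
- **Everything else:** in the last top view the other lid, tubs, canister and clip jar look unmoved, and nothing touched them. The pot matched its earlier measured position to within a few millimetres.

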